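# Make up two gift boxes at the chocolate counter

### The arm

A 6-joint arm with a two-finger parallel gripper is mounted at the origin on the work surface. World frame = base frame: x ahead of the robot, y to its left, z up, the work surface at z = 0. Lengths are in m, angles in degrees, forces in N, time in s.
With the tool pointing down it reaches from about 0.25 to 0.725 m from the base axis. Payload 9.7 kg.
Tool frame: the origin (TCP) lies at the very end of the fingers, on their centre line; the grasp point (between the pads) lies 19 mm behind it; z points along the fingers, y is the line along which they close (so a half turn about z gives the same grasp; the last joint's range is limited). The gripper opens to 85 mm and grips with 20 to 120 N. Pads are 22 mm wide; open, the fingers measure 114 mm over their backs; the gripper's body (76 mm by 85 mm) begins 54 mm behind the grasp point. The pads swing forward as they close: fully open they stand 13 mm farther back than shut.
Start: joints at [70.245, 4.979, 10.078, 95.1, 0, 90], TCP at [0.186, 0.518, 0.231] pointing down, gripper open.
Joint ranges: [-179.16, 179.16], [-48.56, 103.87], [-65.8, 70.77], [-126.05, 130.52], [-82.76, 87.17], [-180, 180]. Speed limits (degrees/s): [127.2, 127.2, 147.25, 180, 180, 180].

### API

Orientations are given as [roll, pitch, yaw] about the fixed x, y, z axes, in that order (R = Rz(yaw) Ry(pitch) Rx(roll)).
In Python, from workcell import bot gives the robot as it stands.
- The arm moves only by the tool step_arm, never from a script. Its argument "targets" is a list of rows, each a list of 3 entries, a list of its own where there are three numbers: the opening, from 0 (shut) to 1 (fully open), then the shift along the world's x, y, z in mm, then the turn, a rotation vector about the world's x, y, z in rad. In form: [[grip, [tx, ty, tz], [wx, wy, wz]], ...]. A call has 1 to 8 rows; each row is the pose to reach, as a shift and turn from the pose commanded when the call began; what a row does not reach only later rows make up. A row lasts 1/10 s, in which the tool goes at most 50 mm and 8.59 degrees, less where a joint would pass 70% of its speed; a pose out of reach is approached as far as the arm can. A call with a gripper value outside its range is refused whole. The fingers move at their own pace and stop on an object; "force" is the grip in N (left out, the last holds). Time passes only in rows, so rows that repeat a pose let the fingers close. It gives the time, the measured TCP pose, the force, the opening and the grip force at its end, in the units of the state.
- bot.get_obs(): the state, without advancing time (a new reading comes with each control period).
- bot.camera(name): name is "side" or "top"; returns (picture, depth): 400x640x3 uint8, red, green, blue; 400x640 float32, m along the optical axis (not along the pixel's ray), 0 where there is no reading.
- bot.camera_params(name): a dict with "K" (3x3 intrinsics, pixels), "k1" (the pictures are not rectified: a ray, as slopes to the right and down, at radius r is drawn at 1 + k1 r^2 times it, then the intrinsics apply), "R" (3x3) and "t" (3): a world point X has camera coordinates R X + t. Camera axes: x right, y down, z forward; pixel columns grow to the right and rows downward; lengths in m; the calibration is good to about 2 mm. A picture is of the moment at which its call begins. camera_params takes no time and is no camera call.
- bot.job_done(): hands the job in; it is judged then, once.
The state is a dict: "time": time; "q": joint angles; "qd": joint speeds; "joint_efforts": joint torques, N m; "ee_pos": TCP position; "tcp_rot": TCP orientation; "wrist_force": force on the tool from outside, world axes, zero at the start; "torque": the same for the moment, N m; "opening": finger opening in m; "grasp_force": force on a finger pad.
Only numpy, scipy, OpenCV 4.12 (cv2) and the standard library are available. Lean on these libraries where they do the work, as an engineer would, in place of code of your own. Each camera call takes 0.05 s, during which the arm holds its last target. There are 200 camera calls.

### The job

Make up the two cardboard gift boxes from the stock on the counter. Into the long box with three cells go the little house tin in the middle cell and the round tin and the white jar in the end cells, one at each end, either way round; into the squarish box with two long cells go the paper-wrapped bar in one cell, lying flat along it, and the chocolate dome standing in the other. Everything must stand upright on the floor of its own cell, let go and at rest; leave the glass dish of truffles and the wooden spool where they are.

Things in the scene. Friction and masses are not known exactly. Their poses are not given: they have to be found in the camera images.
- long_box: Target. Shallow open cardboard box, fixed to the counter, 78 (x) by 226 (y) by 12 mm high, walls and floor 4 mm thick (cells 8 mm deep). Two dividers, rim high, make three cells in a row along y, each 70 by 70 mm inside, centres at y = -74, 0, +74 mm. Origin: centre of the underside, on the counter; inner floor 4 mm above it.
- square_box: Target. Shallow open cardboard box, fixed to the counter, 148 (x) by 128 (y) by 12 mm high, walls and floor 4 mm thick (cells 8 mm deep). One divider along y, rim high, makes two equal cells, each 68 (x) by 120 (y) mm inside, centres at x = -36 and +36 mm. Origin: centre of the underside, on the counter; inner floor 4 mm above it.
- house_tin: Loose plain metal tin shaped like a little gabled house, upright, 0.12 kg. Footprint 36 (x) by 44 (y) mm, straight walls to 50 mm, then a pitched roof with its ridge along y at 68 mm (a 7 by 8 mm chimney stands to 69 mm). Grip the walls across x (36 mm) or y (44 mm). Origin: centre of the underside.
- round_tin: Loose plain metal round flat tin with a flat lid, upright, 52 mm diameter, 38 mm high, 0.15 kg. Origin: centre of the underside; z up.
- jar: Loose white ceramic jar with a wooden cap, upright, 40 mm diameter, 64 mm high with the cap; the body's wall is straight from about 5 mm to 45 mm above the underside, 0.15 kg. Origin: centre of the underside; z up.
- bar: Loose paper-wrapped rectangular bar with a cardboard band round its middle, lying flat, 38 (x) by 90 (y) by 32 mm high, 0.18 kg. Grip across x. Origin: centre of the underside.
- dome: Loose dark solid chocolate with a domed top, standing on its flat round base: 44 mm diameter, straight wall to 36 mm, rounded top at 57 mm, 0.10 kg. Origin: centre of the underside; z up.
- dish: Bystander, leave alone: loose small glass dish with three truffles fixed in it, 68 mm across, 41 mm high, standing in one of the places among the stock. Origin: centre of the underside.
- spool: Bystander, leave alone: loose empty wooden ribbon spool standing on its flange beyond the boxes, 60 mm across, 32 mm high. Origin: centre of the underside.
There are look-alikes about, which are no part of the job. Leave any green or red look-alike of the house_tin alone. Leave any green look-alike of the dome alone.

How it is judged (in metres and radians):
At the end, for the whole second after the job is handed in: Each thing in its cell (round tin and jar may swap ends, bar and dome may swap cells): within 20 mm of the cell centre along both box axes (dome: 42 mm along its cell), underside under 10 mm above that of the box, tilt below 0.2 rad, slower than 0.02 m/s (x of house_tin in the frame of long_box between -0.02 and 0.02 m and y of house_tin in the frame of long_box between -0.02 and 0.02 m and z of house_tin in the frame of long_box below 0.01 m and ((x of round_tin in the frame of long_box between -0.02 and 0.02 m and y of round_tin in the frame of long_box between 0.054 and 0.094 m and z of each of round_tin, jar in the frame of long_box below 0.01 m and x of jar in the frame of long_box between -0.02 and 0.02 m and y of jar in the frame of long_box between -0.094 and -0.054 m) or (x of round_tin in the frame of long_box between -0.02 and 0.02 m and y of round_tin in the frame of long_box between -0.094 and -0.054 m and z of each of round_tin, jar in the frame of long_box below 0.01 m and x of jar in the frame of long_box between -0.02 and 0.02 m and y of jar in the frame of long_box between 0.054 and 0.094 m)) and ((x of bar in the frame of square_box between 0.016 and 0.056 m and y of bar in the frame of square_box between -0.02 and 0.02 m and z of each of bar, dome in the frame of square_box below 0.01 m and x of dome in the frame of square_box between -0.056 and -0.016 m and y of dome in the frame of square_box between -0.042 and 0.042 m) or (x of bar in the frame of square_box between -0.056 and -0.016 m and y of bar in the frame of square_box between -0.02 and 0.02 m and z of each of bar, dome in the frame of square_box below 0.01 m and x of dome in the frame of square_box between 0.016 and 0.056 m and y of dome in the frame of square_box between -0.042 and 0.042 m)) and angle between each of house_tin, round_tin, jar, bar, dome's own z axis and vertical below 0.2 rad and linear speed of each of house_tin, round_tin, jar, bar, dome below 0.02 m/s); the robot touches nothing.
It fails at once if the dish of truffles is moved more than 30 mm (distance of dish from where it was at the start of the episode above 0.03 m).
It fails at once if the spool is moved more than 30 mm (distance of spool from where it was at the start of the episode above 0.03 m).
It also fails if it takes over 115 s, if anything falls off the work surface, if the arm or the gripper's body presses on something with over 40 N, if the wrist force passes 120 N, or if a joint passes its speed limit or range.

## Working session

There is one attempt and no reset: what is moved stays moved. The work goes in short steps, Python scripts to look and compute and a tool call to move; the robot and the scene stay as the last step left them, time stands still between calls to the robot, and variables do not carry over. Pictures are saved under pics/ and viewed, at most 14 in all, crops included, and the job is handed in when it is done.

Besides the shell and the picture viewer there is one more tool, called after "Emit:" in YAML: its name, and indented under it one key for each argument. step_arm: Moves the arm, as the interface text tells. Its arguments: {"type":"object","properties":{"targets":{"type":"array","items":{"type":"array"}},"force":{"type":"number"}},"required":["targets"]}

```bash
mkdir -p pics
cat > h.py <<'E'
import numpy as np, cv2
from workcell import bot
def shot(name,fn=None):
    im,d=bot.camera(name)
    if fn: cv2.imwrite('pics/'+fn,im[:,:,::-1])
    np.savez('last_'+name,im=im,d=d); return im,d
def world(name,uv,depth=None,z=None):
    p=bot.camera_params(name);K=np.array(p['K']);R=np.array(p['R']);t=np.array(p['t'])
    n=cv2.undistortPoints(np.array(uv,float).reshape(-1,1,2),K,np.array([p['k1'],0,0,0.])).reshape(-1,2)
    r=np.c_[n,np.ones(len(n))]
    c=-R.T@t
    w=r@R
    if depth is not None: return c+w*np.array(depth).reshape(-1,1)
    z=np.broadcast_to(z,len(r)); return c+w*((z-c[2])/w[:,2]).reshape(-1,1)
E
python3 - <<'E'
from h import *
shot('top','t1.png');shot('side','s1.png')
for n in('top','side'):
    p=bot.camera_params(n);R=np.array(p['R']);print(n,p,-R.T@np.array(p['t']))
print(bot.get_obs())
E
```

```text
top {'K': array([[498.35596808,   0.        , 322.9103462 ],
       [  0.        , 498.35596808, 201.29990615],
       [  0.        ,   0.        ,   1.        ]]), 'k1': -0.13122830136975455, 'R': array([[ 0.01223307, -0.99988032, -0.00947126],
       [-0.99068719, -0.01083495, -0.13572577],
       [ 0.13560691,  0.0110434 , -0.99070117]]), 't': array([0.01274184, 0.55676949, 1.31535738])} [0.37305698 0.00424687 1.37881475]
side {'K': array([[369.76602651,   0.        , 317.62780145],
       [  0.        , 369.76602651, 195.43679282],
       [  0.        ,   0.        ,   1.        ]]), 'k1': -0.05035688894037567, 'R': array([[ 0.77307287, -0.63400785, -0.01980869],
       [-0.43407194, -0.50599496, -0.74535271],
       [ 0.46253637,  0.58481035, -0.66637599]]), 't': array([-0.44942791,  0.28281442,  0.54482144])} [ 0.21820259 -0.46045538  0.56494984]
{'time': 0.1, 'q': array([ 7.02433020e+01,  5.00773077e+00,  1.00399459e+01,  9.50979746e+01,
       -8.07107367e-04,  9.00016730e+01]), 'qd': array([ 0.02046408, -0.03301428,  0.10965939, -0.07208484,  0.00494727,
        0.00818685]), 'joint_efforts': array([-3.81922086e-05, -5.21561909e+01,  4.65653479e+01,  1.59500999e-02,
       -3.04511070e-05, -9.63065020e-06]), 'ee_pos': array([0.18585482, 0.51744645, 0.23066457]), 'tcp_rot': array([-1.79934241e+02,  8.09027020e-04,  1.60241630e+02]), 'wrist_force': array([ 0.37675066, -0.42519652,  0.60014871]), 'torque': array([-0.03606047, -0.00204638,  0.00603087]), 'grasp_force': 0.0, 'opening': 0.08547791242489398}
```

View pics/t1.png

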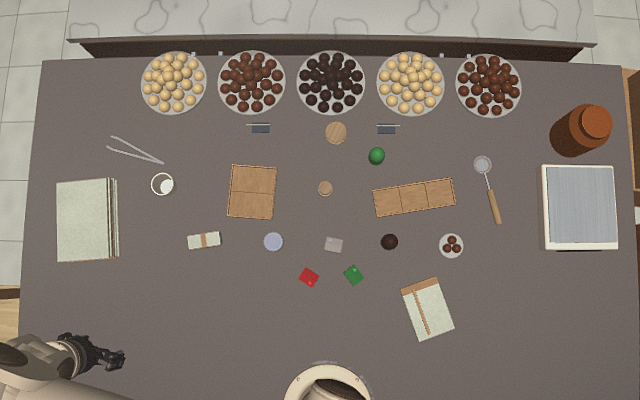

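View pics/s1.png

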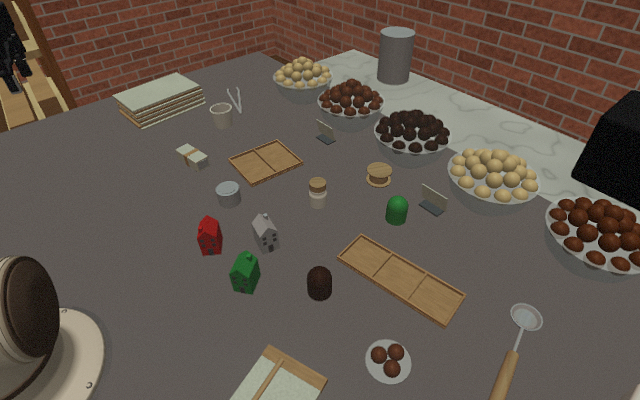

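The top view shows: bar (204,240), round tin (273,241), house tin (333,244), dome (389,241), dish (451,245), jar (325,188), spool (336,132), square box (252,192), long box (414,197). The red and green look-alikes are at (309,277), (353,275) and (376,155). I'll enlarge for exact positions.

Run:
```python
from h import *
im=np.load('last_top.npz')['im'][:,:,::-1]
for n,(u,v,w,h) in {'c1':(180,155,160,120),'c2':(310,155,160,120)}.items():
    c=cv2.resize(im[v:v+h,u:u+w],None,fx=5,fy=5,interpolation=cv2.INTER_CUBIC)
    for i in range(0,w,20): cv2.putText(c,str(u+i),(i*5,10),0,.35,(255,255,255));cv2.line(c,(i*5,12),(i*5,18),(255,255,255))
    for i in range(0,h,20): cv2.putText(c,str(v+i),(0,i*5+4),0,.35,(255,255,255))
    cv2.imwrite(f'pics/{n}.png',c)
```

```text
(no output)
```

View pics/c1.png

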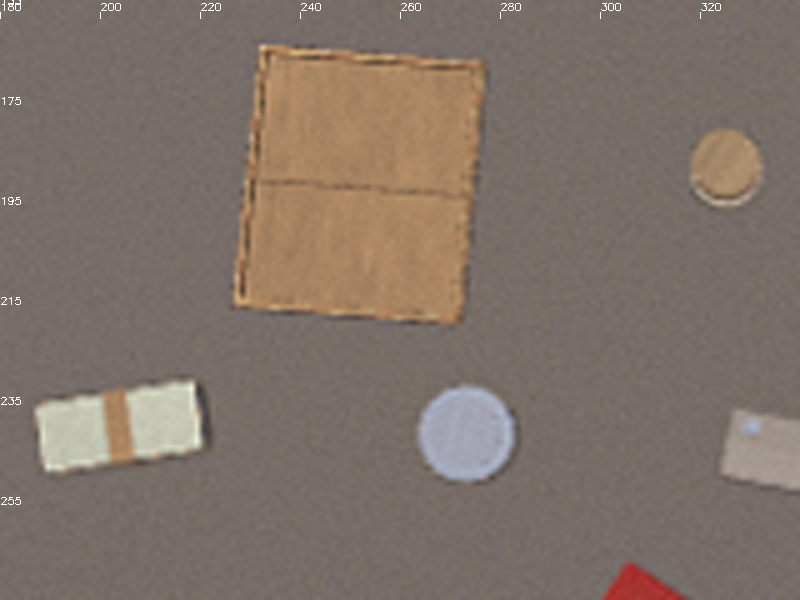

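View pics/c2.png

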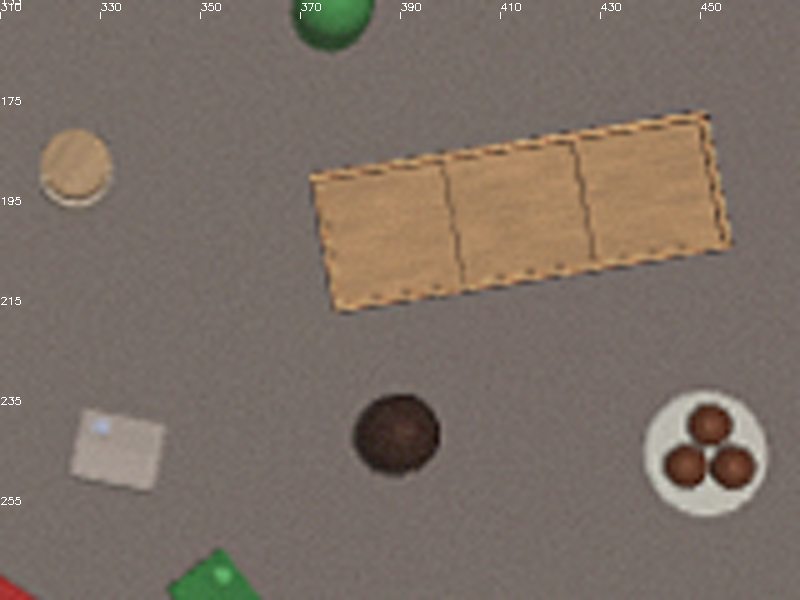

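```bash
cat > m.py <<'E'
from h import *
def P(c,pts,z):
    o={1:(180,155),2:(310,155)}[c]; a=(np.array(pts,float)+.5)/5-.5+o
    return world('top',a,z=z)*1000
def rect(n,w):
    e=np.diff(np.r_[w,w[:1]],axis=0)[:,:2];a=e[0]-e[2];b=e[1]-e[3]
    print(n,w.mean(0).round(1),'sides',np.hypot(*e.T).round(1),'ang a',np.degrees(np.arctan2(a[1],a[0])).round(1),'b',np.degrees(np.arctan2(b[1],b[0])).round(1))
if __name__=='__main__':
    rect('square',P(1,[(262,46),(484,62),(460,323),(236,306)],.012))
    rect('long',P(2,[(311,175),(707,114),(731,247),(337,311)],.012))
    rect('bar',P(1,[(36,406),(195,381),(204,450),(46,471)],.032))
    rect('house',P(2,[(84,409),(165,425),(153,490),(71,473)],.05))
    for n,c,p,z in[('round',1,(466,434),.038),('jar',1,(726,163),.064),('jar',2,(76,163),.064),('dome',2,(397,434),.04),('dish',2,(706,453),.02)]: print(n,P(c,[p],z).round(1))
    print('grn/red',world('top',[(376,155),(309,277),(353,275),(336,132)],z=[.04,.06,.06,.032]).round(3))
    d=np.load('last_top.npz')['d']
    # depth based top positions
    for n,u,v in[('bar',204,240),('round',273,242),('jar',325,187),('dome',389,241),('house',333,244),('sq',252,180),('long',414,197)]:
        print(n,(world('top',[(u,v)],depth=[np.median(d[v-1:v+2,u-1:u+2])])*1000).round(1))
E
python3 m.py
```

```text
square [586.2 218.6  12. ] sides [126.1 147.3 125.5 147.6] ang a -93.7 b 176.4
long [ 575.4 -234.    12. ] sides [226.2  76.1 223.8  77.1] ang a -80.4 b -170.2
bar [447.3 343.5  32. ] sides [89.2 38.1 88.1 36.1] ang a -80.9 b -169.5
house [439.3  -9.9  50. ] sides [44.  35.2 44.5 34.8] ang a -100.8 b 169.6
round [[446.1 152.9  38. ]]
jar [[591.1  14.3  64. ]]
jar [[591.1  14.3  64. ]]
dome [[ 449.5 -159.8   40. ]]
dish [[ 441.5 -332.4   20. ]]
grn/red [[ 0.686 -0.125  0.04 ]
 [ 0.353  0.053  0.06 ]
 [ 0.359 -0.062  0.06 ]
 [ 0.753 -0.015  0.032]]
bar [[447.3 342.2  32.7]]
round [[444.5 152.4  37.5]]
jar [[591.9  13.8  62.9]]
dome [[ 449.8 -158.1   53.6]]
house [[439.6  -9.   66.9]]
sq [[619.6 219.8   3.6]]
long [[ 576.1 -234.9    4.2]]
```

Emit:
step_arm:
  targets:
    - [1, [261, -175, -130], [0, 0, -1.061]]
    - [1, [261, -175, -130], [0, 0, -1.061]]
    - [1, [261, -175, -130], [0, 0, -1.061]]
    - [1, [261, -175, -130], [0, 0, -1.061]]
    - [1, [261, -175, -130], [0, 0, -1.061]]
    - [1, [261, -175, -130], [0, 0, -1.061]]
    - [1, [261, -175, -130], [0, 0, -1.061]]
    - [1, [261, -175, -130], [0, 0, -1.061]]
  force: 40

```text
time: 0.9
ee_pos: [0.4488, 0.3392, 0.0982]
tcp_rot: [-179.8, 0.2, 98.9]
wrist_force: [-0.6, 0.1, -0.5]
opening: 0.0856
grasp_force: 0.0
```

Emit:
step_arm:
  targets:
    - [1, [0, 0, -40], [0, 0, 0]]
    - [1, [0, 0, -75], [0, 0, 0]]
    - [1, [0, 0, -95], [0, 0, 0]]
    - [1, [0, 0, -97], [0, 0, 0]]
    - [0, [0, 0, -97], [0, 0, 0]]
    - [0, [0, 0, -97], [0, 0, 0]]
    - [0, [0, 0, -97], [0, 0, 0]]
    - [0, [0, 0, -97], [0, 0, 0]]

```text
time: 1.7
ee_pos: [0.4478, 0.3434, 0.006]
tcp_rot: [179.9, -0.1, 99.5]
wrist_force: [0.1, 0.5, 7.6]
opening: 0.037
grasp_force: 41.6
```

Emit:
step_arm:
  targets:
    - [0, [0, 0, 40], [0, 0, 0]]
    - [0, [0, 0, 80], [0, 0, 0]]
    - [0, [40, -29, 80], [0, 0, -0.1]]
    - [0, [80, -58, 80], [0, 0, -0.229]]
    - [0, [120, -87, 80], [0, 0, -0.229]]
    - [0, [160, -116, 80], [0, 0, -0.229]]
    - [0, [175, -127, 80], [0, 0, -0.229]]
    - [0, [175, -127, 80], [0, 0, -0.229]]

```text
time: 2.5
ee_pos: [0.6237, 0.2134, 0.0838]
tcp_rot: [-180.0, 0.0, 86.1]
wrist_force: [-0.4, 0.8, -2.6]
opening: 0.0374
grasp_force: 41.6
```

Run:
```python
from h import *
im,d=shot('side')
c=cv2.resize(im[60:260,120:400,::-1],None,fx=2.8,fy=2.8,interpolation=cv2.INTER_CUBIC);cv2.imwrite('pics/s2.png',c)
print(bot.get_obs()['ee_pos'],bot.get_obs()['wrist_force'])
```

```text
[0.62245195 0.21457453 0.08383869] [-0.873623   -0.99450935 -2.72038454]
```

View pics/s2.png

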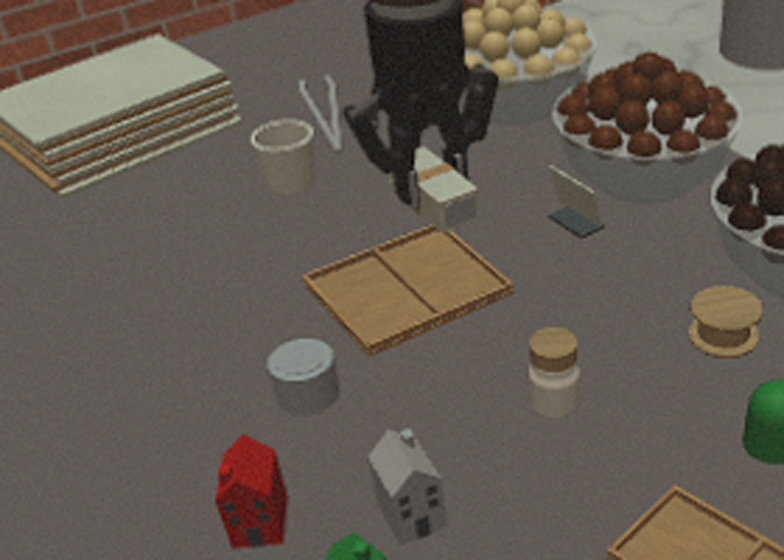

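The bar is held level above the far cell. I'll lower it and let go.

Emit:
step_arm:
  targets:
    - [0, [0, 0, -40], [0, 0, 0]]
    - [0, [0, 0, -62], [0, 0, 0]]
    - [0, [0, 0, -71], [0, 0, 0]]
    - [0, [0, 0, -74], [0, 0, 0]]
    - [0, [0, 0, -74], [0, 0, 0]]
    - [0.65, [0, 0, -74], [0, 0, 0]]
    - [0.65, [0, 0, -74], [0, 0, 0]]
    - [0.65, [0, 0, -74], [0, 0, 0]]

```text
time: 3.35
ee_pos: [0.6225, 0.2159, 0.0114]
tcp_rot: [179.9, -0.0, 86.3]
wrist_force: [-0.7, -0.4, 0.0]
opening: 0.0554
grasp_force: 0.0
```

Emit:
step_arm:
  targets:
    - [1, [0, 0, 40], [0, 0, 0]]
    - [1, [0, 0, 80], [0, 0, 0.08]]
    - [1, [-45, -16, 80], [0, 0, 0.234]]
    - [1, [-90, -32, 80], [0, 0, 0.234]]
    - [1, [-135, -48, 80], [0, 0, 0.234]]
    - [1, [-176, -63, 80], [0, 0, 0.234]]
    - [1, [-176, -63, 80], [0, 0, 0.234]]
    - [1, [-176, -63, 50], [0, 0, 0.234]]

```text
time: 4.15
ee_pos: [0.4479, 0.1532, 0.0644]
tcp_rot: [179.5, -0.1, 99.7]
wrist_force: [1.0, -0.1, -1.0]
opening: 0.0856
grasp_force: 0.0
```

Emit:
step_arm:
  targets:
    - [1, [0, 0, -35], [0, 0, 0]]
    - [1, [0, 0, -50], [0, 0, 0]]
    - [1, [0, 0, -50], [0, 0, 0]]
    - [0, [0, 0, -50], [0, 0, 0]]
    - [0, [0, 0, -50], [0, 0, 0]]
    - [0, [0, 0, -50], [0, 0, 0]]
    - [0, [0, 0, -50], [0, 0, 0]]
    - [0, [0, 0, 0], [0, 0, 0]]

```text
time: 4.95
ee_pos: [0.4429, 0.1516, 0.0563]
tcp_rot: [-179.5, 0.1, 99.7]
wrist_force: [0.4, -0.0, -0.8]
opening: 0.0508
grasp_force: 42.8
```

Emit:
step_arm:
  targets:
    - [0, [0, 0, 40], [0, 0, 0]]
    - [0, [14, -46, 60], [0, 0, 0]]
    - [0, [28, -92, 60], [0, 0, 0]]
    - [0, [42, -138, 60], [0, 0, 0]]
    - [0, [56, -184, 60], [0, 0, 0]]
    - [0, [70, -230, 60], [0, 0, 0]]
    - [0, [85, -276, 60], [0, 0, 0]]
    - [0, [99, -322, 60], [0, 0, 0]]

```text
time: 5.75
ee_pos: [0.5455, -0.1716, 0.1212]
tcp_rot: [179.9, 0.0, 99.7]
wrist_force: [1.0, 0.4, -1.0]
opening: 0.0509
grasp_force: 42.8
```

Emit:
step_arm:
  targets:
    - [0, [14, -46, 0], [0, 0, 0]]
    - [0, [28, -92, 0], [0, 0, 0]]
    - [0, [43, -138, 0], [0, 0, 0]]
    - [0, [43, -138, 0], [0, 0, 0]]
    - [0, [43, -138, -45], [0, 0, 0]]
    - [0, [43, -138, -80], [0, 0, 0]]
    - [0, [43, -138, -98], [0, 0, 0]]
    - [0, [43, -138, -98], [0, 0, 0]]

```text
time: 6.55
ee_pos: [0.5863, -0.3063, 0.0194]
tcp_rot: [-179.8, -0.2, 99.7]
wrist_force: [-0.0, -0.1, -1.1]
opening: 0.0508
grasp_force: 42.8
```

Emit:
step_arm:
  targets:
    - [0, [0, 0, -5], [0, 0, 0]]
    - [0, [0, 0, -8], [0, 0, 0]]
    - [0, [0, 0, -8], [0, 0, 0]]
    - [0.85, [0, 0, -8], [0, 0, 0]]
    - [0.85, [0, 0, -8], [0, 0, 0]]
    - [0.85, [0, 0, -8], [0, 0, 0]]
    - [1, [0, 0, 32], [0, 0, 0]]
    - [1, [0, 0, 80], [0, 0, 0]]

```text
time: 7.35
ee_pos: [0.5865, -0.3067, 0.1009]
tcp_rot: [-179.8, -0.2, 99.7]
wrist_force: [2.3, -0.6, 0.6]
opening: 0.0853
grasp_force: 0.0
```

Emit:
step_arm:
  targets:
    - [1, [-20, 41, 0], [0, 0, -0.1]]
    - [1, [-42, 83, 0], [0, 0, -0.2]]
    - [1, [-63, 125, 0], [0, 0, -0.3]]
    - [1, [-84, 167, 0], [0, 0, -0.354]]
    - [1, [-105, 209, 0], [0, 0, -0.354]]
    - [1, [-126, 251, 0], [0, 0, -0.354]]
    - [1, [-149, 297, 0], [0, 0, -0.354]]
    - [1, [-149, 297, 0], [0, 0, -0.354]]

```text
time: 8.15
ee_pos: [0.4369, -0.0068, 0.1028]
tcp_rot: [180.0, -0.1, 79.7]
wrist_force: [1.0, -1.1, 0.3]
opening: 0.0855
grasp_force: 0.0
```

Emit:
step_arm:
  targets:
    - [1, [0, 0, -45], [0, 0, 0]]
    - [1, [0, 0, -78], [0, 0, 0]]
    - [1, [0, 0, -86], [0, 0, 0]]
    - [1, [0, 0, -86], [0, 0, 0]]
    - [0, [0, 0, -86], [0, 0, 0]]
    - [0, [0, 0, -86], [0, 0, 0]]
    - [0, [0, 0, -86], [0, 0, 0]]
    - [0, [0, 0, -86], [0, 0, 0]]

```text
time: 8.95
ee_pos: [0.4397, -0.0105, 0.0175]
tcp_rot: [179.9, -0.0, 79.5]
wrist_force: [0.2, 0.4, 4.2]
opening: 0.0357
grasp_force: 40.3
```

Emit:
step_arm:
  targets:
    - [0, [0, 0, 45], [0, 0, 0]]
    - [0, [0, 0, 80], [0, 0, 0.05]]
    - [0, [25, -41, 90], [0, 0, 0.15]]
    - [0, [50, -82, 90], [0, 0, 0.25]]
    - [0, [75, -123, 90], [0, 0, 0.354]]
    - [0, [100, -165, 90], [0, 0, 0.354]]
    - [0, [125, -206, 90], [0, 0, 0.354]]
    - [0, [136, -224, 90], [0, 0, 0.354]]

```text
time: 9.75
ee_pos: [0.5761, -0.2377, 0.1056]
tcp_rot: [-180.0, 0.0, 99.6]
wrist_force: [0.1, 0.3, -0.9]
opening: 0.0356
grasp_force: 40.5
```

Emit:
step_arm:
  targets:
    - [0, [0, 0, 0], [0, 0, 0]]
    - [0, [0, 0, -40], [0, 0, 0]]
    - [0, [0, 0, -70], [0, 0, 0]]
    - [0, [0, 0, -82], [0, 0, 0]]
    - [0, [0, 0, -85], [0, 0, 0]]
    - [0, [0, 0, -85], [0, 0, 0]]
    - [0.8, [0, 0, -85], [0, 0, 0]]
    - [0.8, [0, 0, -85], [0, 0, 0]]

```text
time: 10.55
ee_pos: [0.5754, -0.2344, 0.0223]
tcp_rot: [179.9, 0.0, 99.8]
wrist_force: [-0.8, -0.2, 0.1]
opening: 0.0634
grasp_force: 0.0
```

Emit:
step_arm:
  targets:
    - [0.8, [0, 0, 0], [0, 0, 0]]
    - [1, [0, 0, 45], [0, 0, 0]]
    - [1, [0, 0, 85], [0, 0, 0]]
    - [1, [3, 50, 85], [0, 0, 0]]
    - [1, [6, 100, 85], [0, 0, 0]]
    - [1, [9, 150, 85], [0, 0, 0]]
    - [1, [12, 200, 85], [0, 0, 0]]
    - [1, [16, 248, 85], [0, 0, 0]]

```text
time: 11.35
ee_pos: [0.5908, 0.0156, 0.1068]
tcp_rot: [179.9, 0.0, 99.7]
wrist_force: [1.3, -0.2, 0.3]
opening: 0.0854
grasp_force: 0.0
```

Emit:
step_arm:
  targets:
    - [1, [0, 0, -30], [0, 0, 0]]
    - [1, [0, 0, -70], [0, 0, 0]]
    - [1, [0, 0, -92], [0, 0, 0]]
    - [1, [0, 0, -92], [0, 0, 0]]
    - [0, [0, 0, -92], [0, 0, 0]]
    - [0, [0, 0, -92], [0, 0, 0]]
    - [0, [0, 0, -92], [0, 0, 0]]
    - [0, [0, 0, -92], [0, 0, 0]]

```text
time: 12.15
ee_pos: [0.592, 0.0135, 0.0164]
tcp_rot: [179.8, 0.0, 99.7]
wrist_force: [0.1, -0.8, 6.2]
opening: 0.0386
grasp_force: 39.8
```

Emit:
step_arm:
  targets:
    - [0, [0, 0, 45], [0, 0, 0]]
    - [0, [0, 0, 90], [0, 0, 0]]
    - [0, [-7, -44, 90], [0, 0, 0]]
    - [0, [-14, -88, 90], [0, 0, 0]]
    - [0, [-21, -132, 90], [0, 0, 0]]
    - [0, [-28, -175, 90], [0, 0, 0]]
    - [0, [-28, -175, 90], [0, 0, 0]]
    - [0, [-28, -175, 60], [0, 0, 0]]

```text
time: 12.95
ee_pos: [0.5651, -0.1634, 0.0786]
tcp_rot: [179.6, 0.2, 99.6]
wrist_force: [0.7, -1.0, -0.7]
opening: 0.0384
grasp_force: 41.2
```

Emit:
step_arm:
  targets:
    - [0, [0, 0, -30], [0, 0, 0]]
    - [0, [0, 0, -50], [0, 0, 0]]
    - [0, [0, 0, -56], [0, 0, 0]]
    - [0, [0, 0, -56], [0, 0, 0]]
    - [0.8, [0, 0, -56], [0, 0, 0]]
    - [0.8, [0, 0, -56], [0, 0, 0]]
    - [0.8, [0, 0, -56], [0, 0, 0]]
    - [0.9, [0, 0, -10], [0, 0, 0]]

```text
time: 13.75
ee_pos: [0.5596, -0.1603, 0.0588]
tcp_rot: [-179.5, -0.3, 99.7]
wrist_force: [-0.1, -0.9, -0.3]
opening: 0.0767
grasp_force: 0.0
```

Emit:
step_arm:
  targets:
    - [1, [0, 0, 40], [0, 0, 0]]
    - [1, [-40, 0, 45], [0, 0, 0]]
    - [1, [-80, 1, 45], [0, 0, 0]]
    - [1, [-113, 2, 45], [0, 0, 0]]
    - [1, [-113, 2, 45], [0, 0, 0]]
    - [1, [-113, 2, 0], [0, 0, 0]]
    - [1, [-113, 2, -40], [0, 0, 0]]
    - [1, [-113, 2, -56], [0, 0, 0]]

```text
time: 14.55
ee_pos: [0.4485, -0.1587, 0.0048]
tcp_rot: [-179.8, -0.1, 99.7]
wrist_force: [0.1, -1.0, 0.7]
opening: 0.0857
grasp_force: 0.0
```

Emit:
step_arm:
  targets:
    - [1, [0, 0, 0], [0, 0, 0]]
    - [0, [0, 0, 0], [0, 0, 0]]
    - [0, [0, 0, 0], [0, 0, 0]]
    - [0, [0, 0, 0], [0, 0, 0]]
    - [0, [0, 0, 0], [0, 0, 0]]
    - [0, [0, 0, 40], [0, 0, 0]]
    - [0, [0, 0, 80], [0, 0, 0]]
    - [0, [0, 0, 100], [0, 0, 0]]

```text
time: 15.35
ee_pos: [0.4511, -0.1598, 0.1125]
tcp_rot: [179.8, 0.1, 99.7]
wrist_force: [0.5, -0.2, -1.6]
opening: 0.0428
grasp_force: 41.5
```

Emit:
step_arm:
  targets:
    - [0, [12, 46, 0], [0, 0, 0.14]]
    - [0, [24, 92, 0], [0, 0, 0.28]]
    - [0, [36, 138, 0], [0, 0, 0.42]]
    - [0, [48, 184, 0], [0, 0, 0.56]]
    - [0, [60, 230, 0], [0, 0, 0.7]]
    - [0, [72, 276, 0], [0, 0, 0.84]]
    - [0, [84, 322, 0], [0, 0, 0.98]]
    - [0, [96, 366, 0], [0, 0, 1.12]]

```text
time: 16.15
ee_pos: [0.5463, 0.209, 0.1091]
tcp_rot: [180.0, 0.1, 164.3]
wrist_force: [1.1, -0.2, -1.5]
opening: 0.0428
grasp_force: 41.5
```

Emit:
step_arm:
  targets:
    - [0, [4, 14, 0], [0, 0, 0.14]]
    - [0, [4, 14, 0], [0, 0, 0.217]]
    - [0, [4, 14, -40], [0, 0, 0.217]]
    - [0, [4, 14, -75], [0, 0, 0.217]]
    - [0, [4, 14, -92], [0, 0, 0.217]]
    - [0, [4, 14, -95], [0, 0, 0.217]]
    - [0, [4, 14, -95], [0, 0, 0.217]]
    - [0.8, [4, 14, -95], [0, 0, 0.217]]

```text
time: 16.95
ee_pos: [0.5503, 0.2208, 0.014]
tcp_rot: [180.0, 0.1, 176.3]
wrist_force: [0.3, 0.4, -0.8]
opening: 0.0558
grasp_force: 0.0
```

Emit:
step_arm:
  targets:
    - [0.9, [0, 0, 0], [0, 0, 0]]
    - [0.9, [0, 0, 0], [0, 0, 0]]
    - [1, [0, 0, 40], [0, 0, 0]]
    - [1, [0, 0, 85], [0, 0, 0]]
    - [1, [-45, 0, 120], [0, 0, 0]]
    - [1, [-85, 20, 140], [0, 0, 0]]
    - [1, [-130, 40, 140], [0, 0, 0]]
    - [1, [-170, 60, 140], [0, 0, 0]]

```text
time: 17.75
ee_pos: [0.3789, 0.2811, 0.1547]
tcp_rot: [179.9, 0.1, 176.3]
wrist_force: [0.7, 1.1, -0.1]
opening: 0.0857
grasp_force: 0.0
```

Run:
```python
from h import *
a,_=shot('top');b,_=shot('side')
cv2.imwrite('pics/t3.png',cv2.resize(a[120:280,180:480,::-1],None,fx=2.6,fy=2.6,interpolation=cv2.INTER_CUBIC))
cv2.imwrite('pics/s3.png',cv2.resize(b[110:370,150:480,::-1],None,fx=2.25,fy=2.25,interpolation=cv2.INTER_CUBIC))
print(bot.get_obs()['ee_pos'])
```

```text
[0.37635363 0.28241694 0.1544624 ]
```

View pics/t3.png

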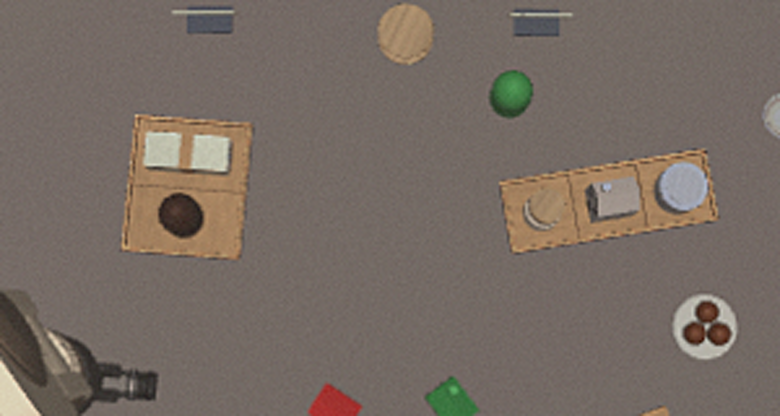

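View pics/s3.png

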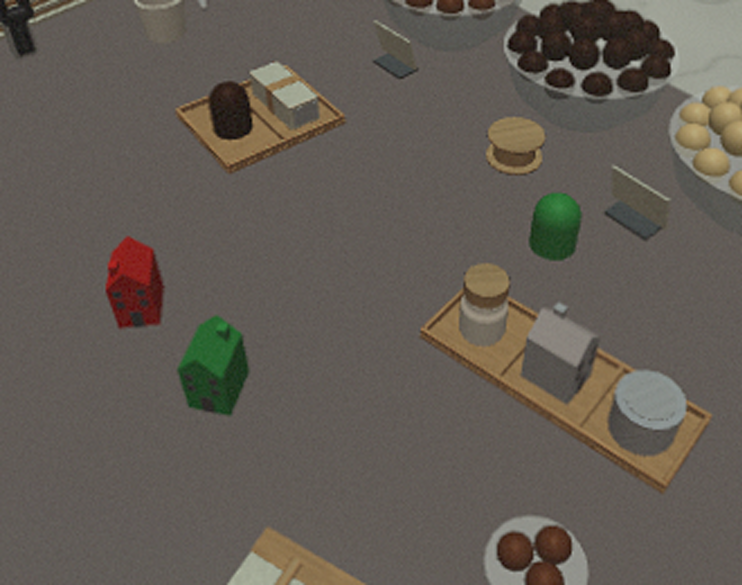

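The top view has the bar at (187,152) and dome at (181,215) in the square box. The jar is at (545,207), the house at (612,196) and the round tin at (683,187) in the long box. The side view shows everything upright within its own cell, so I'm handing in.

```bash
python3 -c "
from workcell import bot
print(bot.job_done())"
```

```text
the job is handed in; nothing more can be done
None
```

I packed both gift boxes and handed the job in at about 18 s: the last pictures show all five items upright in their own cells and the dish and spool where they were, but the hand-in returned no verdict.

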